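Take the child-resistant cap off the tablet tub and tip it into the cap bin

ROBOT

A 6-joint arm with a two-finger parallel gripper is mounted at the origin on the work surface. World frame = base frame: x ahead of the robot, y to its left, z up, the work surface at z = 0. Lengths are in mm, angles in degrees, forces in N, time in s.
With the tool pointing down it reaches from about 400 to 825 mm from the base axis. Payload 7 kg.
Tool frame: the origin (TCP) lies on the centre line of the jaws, within the pads' length; the fingertips stand 8 mm ahead of it and the grasp point (between the pads) lies 11 mm behind it (manip.finger_overhang is the z of the fingertips in the tool frame, in mm); z points along the fingers, y is the direction in which the jaws open and shut (so a half turn about z gives the same grasp; the last joint's range is limited). The gripper opens to 85 mm and grips with 20 to 120 N. Pads are 22 mm wide; open, the fingers measure 114 mm over their backs; the gripper's body (76 mm by 85 mm) begins 54 mm behind the grasp point. The pads swing forward as they close: fully open they stand 13 mm farther back than shut.
Start: joints at [-55.858, 20.546, 0.682, 0, -70.136, -16.507], TCP at [204.473, -643.262, 239.302] pointing down, gripper open.
Joint ranges: [-176.03, 176.03], [-82.01, 121.73], [-58.28, 71.71], [-173.87, 95.51], [-174.79, -0.11], [-173.66, 173.66]. Speed limits (degrees/s): [136.94, 136.94, 172.46, 180, 180, 180].

INTERFACE

Orientations are given as a 3x3 rotation matrix whose columns are the frame's x, y, z axes.
In Python, from bench import manip gives the robot as it stands. The module is installed in compiled form; this text tells all that it offers.
- The arm moves only by the tool arm_command, never from a script. Its arguments are lists of equal length, an entry for each row: "delta_pos": the shift along the tool's x, y, z in units of 50 mm (1.0 is 50 mm), a list of three; "roll": the turn about the tool's z in units of 5 degrees (1.0 is 5 degrees). A call has exactly 8 rows; each row is the pose to reach, as a shift and turn from the pose commanded when the call began, along the tool's axes at that moment; what a row does not reach only later rows make up. A row lasts 1/10 s, in which the tool goes at most 50 mm and 8.59 degrees, less where a joint would pass 70% of its speed; a pose out of reach is approached as far as the arm can. A call with a gripper value outside its range is refused whole. "grip" is the closure in counts, from 0 (fully open) to 255 (shut), set as the call begins (left out, the last holds). The fingers move at their own pace and stop on an object; the grip force is fixed at half the most. Time passes only in rows, so rows that repeat a pose let the fingers close, or fill a call up. It gives the time, the measured TCP pose, the force and the opening at its end, in the units of the state.
- manip.state(): the state, without advancing time (a new reading comes with each control period).
- manip.capture(name): name is "side" or "top"; returns a dict with "frame" (420x560x3 uint8, red, green, blue), "camera_matrix" (3x3 intrinsics, pixels), "position" and "rotation" of the camera in the world. Camera axes: x right, y up, looking along -z (the intrinsics and any distortion apply to the point x, -y, -z); pixel columns grow to the right and rows downward; lengths in mm; the calibration is good to about 2 mm. A picture is of the moment at which its call begins. There is no depth.
- manip.job_done(): hands the job in, once; it reports no verdict.
Trained networks look in the newest picture that a camera, given by its name, has taken for a name from the list of things; names that differ only in an ending like _2 or _b are one class to them, and where a whole thing is asked for, a point or a joint stands for the part that bears it (a point fixed in the world has none). Each returns a list of dicts, best first, with "conf" (0 to 1); they miss things now and then, are a little off and sometimes report something else, mostly with a low value. They report only what shows in the picture. A call takes as long as a camera call. They do not tell look-alikes from the thing itself.
- manip.masks_of(camera, thing): "mask" (420x560 bool, what is visible of it) and "position" ([column, row] in pixels, amid what is visible of it).
- manip.spot_point(camera, thing): "position" ([column, row] in pixels: a listed point, or the origin of a listed thing).
The state is a dict: "time_s": time; "joints": joint angles; "dq": joint speeds; "tau": joint torques, N m; "tcp_pos": TCP position; "tool_rot": TCP orientation; "ft_force": force on the tool from outside, world axes, zero at the start; "moment": the same for the moment, N m; "grip_width": finger opening in mm.
Only numpy, scipy, OpenCV 4.12 (cv2) and the standard library are available. Lean on these libraries where they do the work, as an engineer would, in place of code of your own. Each camera call takes 0.05 s, during which the arm holds its last target.

TASK

The cleaning-tablet tub is empty and its orange child-resistant cap goes to the cap collection: press the cap down hard, turn it anticlockwise while pressed, lift it off and stand it mouth-down on the lowered flap of the green wall bin. Then raise the flap by its steel bar, without touching the cap, only until the cap begins to slide; hold that tilt until the cap has dropped into the bin, and let the flap down again. Leave everything else on the counter where it is.

Things in the scene. Friction and masses are not known exactly. Their poses are not given: they have to be found in the camera images.
- cap_mid (a point): Loose orange ribbed plastic cap, 60 mm diameter, 34 mm high, about 35 g, hollow, open below. This point: on its axis half-way up, 17 mm below its flat top. z: its axis, out of the top; x: along the white pointer rib on its top. On the tub it leans about 28 degrees from vertical, roughly to the right (-y).
- neck (a point): Point on the tub's axis where the middle of the closed cap stands. z: out of the tub along its leaning axis; x: where the cap's pointer stands when locked. The neck under the cap is 41 mm thick; the tub's shoulder lies 18 mm below the rim of the closed cap, so fingertips have room round the cap.
- bin_in (a point): Centre of the inner floor of the green plastic wall bin, open at the top: 130 mm deep in x, 180 mm wide in y, walls 5 mm, front rim about 155 mm above this floor; fixed to the low adobe wall (227 mm high, tiled top) that runs along the back of the counter, its face 150 mm behind the hinge line. Axes as the world's.
- flap (a joint): Angle of the bin's pale green flap, rad: 0 = level, folded out towards the robot, where it falls back by its own weight (0.2 kg) when let go; grows as its front edge is raised. Hinge line along y at the bin's front rim, 156 mm in +x from the bar when level. The cap on it starts to slide somewhere between 0.25 and 0.45 rad; do not tip it steeper than 0.65 rad.
- flap_seat (a point): Where to stand the cap: point on the flap's upper face, on its centre line, 50 mm in front (-x) of the hinge line. The flap board reaches from 6 mm behind the hinge line to 114 mm in front of it and is 156 mm wide between side lips 12 mm high. Axes turn with the flap: x along it to the bin, z out of its upper face.
- flap_bar (a point): Middle of the flap's round steel bar, 12 mm thick, 104 mm long along y, in front of the board with a 36 mm clear gap between; 156 mm in front (-x) of the hinge line, at its height. Pinch it from above; it can turn between the fingers. It moves on an arc of 156 mm radius as the flap tips.
- mixer: Pink hand mixer, about 200 x 80 x 150 mm high; origin under its centre. Leave alone.
- bowl: Turquoise melamine bowl, 190 mm wide, 75 mm high; origin under its centre. Leave alone.
- beater_a: Stainless beater lying on the counter, about 190 mm long, 40 mm high; x axis along it, head to +x. Leave alone.
- beater_b: Second beater like the first. Leave alone.
- crock: Blue ceramic crock, 104 mm wide, 100 mm high, with a wooden spatula upright in it to 245 mm; origin under its centre. Leave alone.
- mug: Terracotta mug, 82 mm wide, 90 mm high, handle to its +y; origin under its centre. Leave alone.
- cap: The same cap; origin on its axis at the open rim, 17 mm below cap_mid, same axes. Bayonet lock: it neither turns nor lifts until pressed 4.5 mm along its axis (spring: 7 N to start, 15 N at 5.5 mm, hard stop at 8 mm). Kept pressed it turns anticlockwise, seen from its top: free after 0.85 rad, stop at 1.65 rad, so turn about 1.2 rad; the spring then lifts it 3 mm and it pulls straight off.
- tub: White tablet tub, 84 mm square, 94 mm high to the shoulder, light blue label; held square and fixed in a slanted wooden stand fixed to the counter. Origin: centre of its base; z along its leaning axis, out of the mouth.
- jar_stand: A like wooden stand holding a square green glass jar with a cork, about 185 mm high; fixed. It and the tub's stand may change places. Origin under its centre. Leave alone.
Things that resemble listed ones, but are neither listed nor needed, are in the scene too. Leave any red or yellow look-alike of the part that bears neck alone.

How it is judged (in metres and radians):
On the way, in this order (a step that is already met when the one before it is completed fails the run):
1. the cap, still on its catch, is pressed down at least 3.5 mm (z of cap_mid in the frame of neck below -0.0035 m and angle between the x axis of cap_mid and the x axis of neck, either way round below 0.35 rad), for 0.05 s.
2. the cap is turned open (more than 0.75 rad) while still seated on the neck (angle between the x axis of cap_mid and the x axis of neck, either way round above 0.75 rad and z of cap_mid in the frame of neck between -0.01 and 0.006 m and x of cap_mid in the frame of neck between -0.005 and 0.005 m and y of cap_mid in the frame of neck between -0.005 and 0.005 m), for 0.05 s.
3. the cap stands mouth-down on the level flap, let go and at rest (x of cap_mid in the frame of flap_seat between -0.037 and 0.03 m and y of cap_mid in the frame of flap_seat between -0.052 and 0.052 m and z of cap_mid in the frame of flap_seat between 0.01 and 0.024 m and contact force between the fingers and cap below 0.05 N and value of joint flap below 0.06 rad and linear speed of cap below 0.02 m/s and angle between the z axis of cap_mid and the z axis of flap_seat, either way round below 0.15 rad and angle between cap_mid's own z axis and vertical below 0.3 rad), for 0.3 s.
4. the flap is raised more than 0.15 rad with the cap still on it, untouched (x of cap_mid in the frame of flap_seat between -0.037 and 0.03 m and y of cap_mid in the frame of flap_seat between -0.052 and 0.052 m and z of cap_mid in the frame of flap_seat between 0.01 and 0.024 m and contact force between the fingers and cap below 0.05 N and value of joint flap above 0.15 rad), for 0.1 s.
5. the cap has dropped into the bin while the flap is still held tilted (more than 0.15 rad) (x of cap_mid in the frame of bin_in between -0.062 and 0.062 m and y of cap_mid in the frame of bin_in between -0.086 and 0.086 m and z of cap_mid in the frame of bin_in between 0 and 0.12 m and value of joint flap above 0.15 rad and velocity of joint flap between -0.3 and 0.3 rad/s), for 0.2 s.
At the end, for the whole second after the job is handed in: The cap is inside the bin (within its walls, its middle less than 120 mm above the inner floor) and the flap is down again (less than 0.06 rad) (x of cap_mid in the frame of bin_in between -0.062 and 0.062 m and y of cap_mid in the frame of bin_in between -0.086 and 0.086 m and z of cap_mid in the frame of bin_in between 0 and 0.12 m and value of joint flap below 0.06 rad); the robot touches nothing.
It fails at once if the flap is tipped steeper than 0.65 rad (value of joint flap above 0.65 rad).
It fails at once if the fingers push or hold the cap (more than 0.5 N) while the flap is raised more than 0.12 rad (value of joint flap above 0.12 rad and contact force between the fingers and cap above 0.5 N).
It fails at once if the mixer, bowl, a beater, the crock or the mug is moved more than 30 mm (distance of any of mixer, bowl, beater_a, beater_b, crock, mug from where it was at the start of the episode above 0.03 m).
It also fails if it takes over 69 s, if anything falls off the work surface, if the arm or the gripper's body presses on something with over 40 N, if the wrist force passes 120 N, or if a joint passes its speed limit or range.

## Working session

There is one attempt and no reset: what is moved stays moved. The work goes in short steps, Python scripts to look and compute and a tool call to move; the robot and the scene stay as the last step left them, time stands still between calls to the robot, and variables do not carry over. Pictures are saved under pics/ and viewed, and the job is handed in when it is done.

Besides the shell and the picture viewer there is one more tool, called after "Emit:" as name(argument=value, ...) on one line, values as JSON. arm_command: Moves the arm, as the interface text tells. Its arguments: {"type":"object","properties":{"delta_pos":{"type":"array"},"roll":{"type":"array"},"grip":{"type":"number"}},"required":["delta_pos","roll"]}

```bash
mkdir -p pics
python3 - <<'E'
from bench import manip
import cv2,numpy as np
s=manip.state();print(s)
print(manip.finger_overhang)
for c in("side","top"):
    d=manip.capture(c);cv2.imwrite(f"pics/{c}0.png",d["frame"][:,:,::-1]);print(c,{k:np.round(v,3).tolist() for k,v in d.items() if k!="frame"},d.keys())
    for t in("cap_mid","neck","bin_in","flap_seat","flap_bar","tub","cap","jar_stand"):
        print(c,t,[(np.round(r["position"],1).tolist(),round(r["conf"],2)) for r in manip.spot_point(c,t)][:4])
print(manip.state()["time_s"])
E
```

```text
{'time_s': 0.0, 'joints': array([-5.58583060e+01,  2.05918189e+01,  6.33937487e-01, -1.90014646e-02,
       -7.01357628e+01, -1.65083449e+01]), 'dq': array([-0.01740192, -0.02421625,  0.09973161,  0.04298447,  0.04034188,
       -0.1192038 ]), 'tau': array([ 4.38610778e-04, -5.83318162e+01,  2.93423581e+01,  6.93665922e+00,
       -5.99253341e-03,  5.95854203e-05]), 'tcp_pos': array([ 204.32045298, -642.84690103,  238.3640994 ]), 'tool_rot': array([[-9.53048664e-01, -3.02816463e-01, -6.59133420e-04],
       [-3.02817135e-01,  9.53047453e-01,  1.52775424e-03],
       [ 1.65556293e-04,  1.65562103e-03, -9.99998616e-01]]), 'ft_force': array([-0.290697  , -1.17257528, -0.88151234]), 'moment': array([-0.00667771,  0.03315479, -0.06924843]), 'grip_width': 85.56648582182359}
8.0
side {'camera_matrix': [[437.894, 0.0, 279.165], [0.0, 437.894, 204.867], [0.0, 0.0, 1.0]], 'position': [90.204, 623.674, 1061.432], 'rotation': [[-0.859, 0.383, -0.338], [-0.511, -0.664, 0.546], [-0.015, 0.642, 0.766]]} dict_keys(['frame', 'camera_matrix', 'position', 'rotation'])
side cap_mid [([318.6, 129.2], 0.7
[... 419 characters left out ...]
trix': [[456.578, 0.0, 279.711], [0.0, 456.578, 204.211], [0.0, 0.0, 1.0]], 'position': [420.266, -28.006, 1419.038], 'rotation': [[0.006, 0.998, -0.063], [-1.0, 0.005, -0.023], [-0.023, 0.063, 0.998]]} dict_keys(['frame', 'camera_matrix', 'position', 'rotation'])
top cap_mid [([406.5, 194.5], 0.96)]
top neck [([402.2, 192.2], 0.98), ([438.5, 298.0], 0.89), ([363.9, 264.9], 0.61)]
top bin_in [([239.3, 133.5], 0.77)]
top flap_seat [([235.0, 161.6], 0.9)]
top flap_bar [([229.6, 198.9], 0.88), ([400.8, 189.1], 0.75), ([397.0, 191.5], 0.55)]
top tub [([330.7, 255.1], 0.82), ([403.9, 287.2], 0.78), ([374.7, 192.9], 0.68)]
top cap [([396.7, 193.3], 0.66)]
top jar_stand [([307.9, 184.5], 0.64)]
0.9
```

View pics/side0.png

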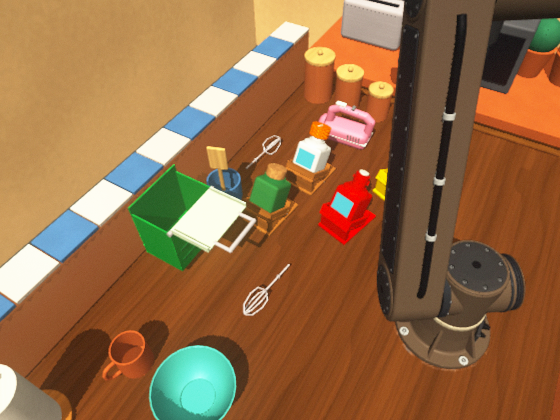

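View pics/top0.png

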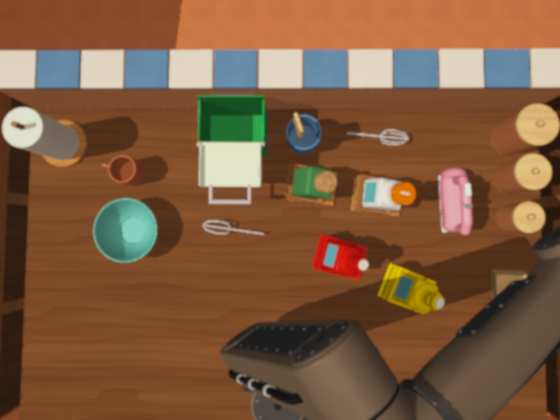

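The white tub with its orange cap shows in the top view at about (378,194), cap (404,193), and in the side view at (319,130). The red and yellow tubs are look-alikes. The green bin's flap is at top (231,165) and its bar at (230,201). Next I triangulate.

```bash
cat > h.py <<'E'
from bench import manip
import numpy as np,cv2
def cap(c,name=None):
    d=manip.capture(c)
    if name: cv2.imwrite(f"pics/{name}.png",d["frame"][:,:,::-1])
    return d
def P(d):
    R=d["rotation"]@np.diag([1,-1,-1.]); return d["camera_matrix"]@np.hstack([R.T,(-R.T@d["position"])[:,None]])
def tri(d1,p1,d2,p2):
    X=cv2.triangulatePoints(P(d1),P(d2),np.array(p1,float).reshape(2,1),np.array(p2,float).reshape(2,1));return (X[:3]/X[3]).ravel()
def proj(d,X):
    q=P(d)@np.append(X,1);return q[:2]/q[2]
def zplane(d,p,z):
    R=d["rotation"]@np.diag([1,-1,-1.]);r=R@np.linalg.inv(d["camera_matrix"])@np.array([*p,1.]);o=d["position"];return o+r*(z-o[2])/r[2]
E
python3 - <<'E'
from h import *
S=cap("side");T=cap("top")
def rep(n,a,b):
    X=tri(S,a,T,b);print(n,X.round(1),"err",(proj(S,X)-a).round(1),(proj(T,X)-b).round(1))
def mk(c,t,img):
    m=manip.masks_of(c,t)
    for r in m: print(c,t,np.round(r["position"],1),round(r["conf"],2),r["mask"].sum())
    return m
for t in("cap","flap_bar","flap_seat","bin_in","neck","jar_stand","crock"):
    for c in("side","top"): mk(c,t,0)
rep("capmid",[318.6,129.2],[406.5,194.5])
rep("seat",[209.5,214.1],[235,161.6]); rep("bar",[239.5,237],[229.6,198.9]); rep("bin",[182.1,238.9],[239.3,133.5])
rep("tub",[306.9,168.5],[374.7,192.9])
a=manip.masks_of("side","cap");b=manip.masks_of("top","cap")
for n,d,m,x0,y0,w in(("side",S,a,260,90,110),("top",T,b,340,140,110)):
    im=d["frame"][y0:y0+w-10,x0:x0+w,::-1];im=cv2.resize(im,None,fx=5,fy=5,interpolation=cv2.INTER_CUBIC);cv2.imwrite(f"pics/z{n}.png",im)
for n,d,x0,y0 in(("side",S,120,160),("top",T,180,85)):
    im=d["frame"][y0:y0+130,x0:x0+150,::-1];cv2.imwrite(f"pics/f{n}.png",cv2.resize(im,None,fx=4.5,fy=4.5,interpolation=cv2.INTER_CUBIC))
E
```

```text
side cap [320.4 127.5] 0.53 269
top cap [400.8 193. ] 0.81 485
side flap_bar [210.9 220.7] 0.68 2924
side flap_bar [218.4 175.1] 0.61 1179
top flap_bar [228.8 163. ] 0.68 2896
top flap_bar [303.1 135.3] 0.62 1048
side flap_seat [211.2 219.9] 0.76 2963
top flap_seat [231.6 167.5] 0.86 3039
side bin_in [181.8 216.1] 0.87 7411
side bin_in [212.4 219. ] 0.54 2761
top bin_in [231.5 140.6] 0.57 6386
side neck [312.2 154.6] 0.63 993
side neck [352.3 195.5] 0.62 1425
top neck [378.4 191.6] 0.89 939
top neck [417.9 290.8] 0.81 1261
top neck [344.2 260.6] 0.68 1185
side jar_stand [268.7 201.3] 0.68 2399
top jar_stand [308.3 183.6] 0.87 1826
side crock [219.7 174.2] 0.71 1144
capmid [ 532.1 -344.3  164.8] err [1.8 0. ] [-0.8 -1.7]
seat [611.5 121.5 195. ] err [-0.3 -0. ] [0.2 0.2]
bar [510.8 136.3 183.5] err [-0.4 -0. ] [0.2 0.3]
bin [730.1 132.6  16.2] err [0.7 0.1] [-0.3 -0.5]
tub [ 542.2 -282.9   40. ] err [-0.1 -0. ] [0. 0.]
```

```bash
cd pics; python3 -c "
import cv2,numpy as np
h=lambda a,b:np.hstack([cv2.resize(cv2.imread(a),(398,400)),cv2.resize(cv2.imread(b),(398,400))])
cv2.imwrite('zz.png',h('zside.png','ztop.png'));cv2.imwrite('ff.png',h('fside.png','ftop.png'))"
```

```text
(no output)
```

View pics/zz.png

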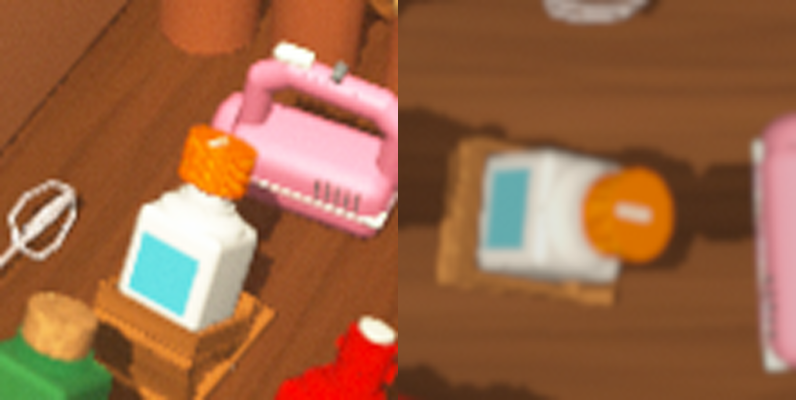

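View pics/ff.png

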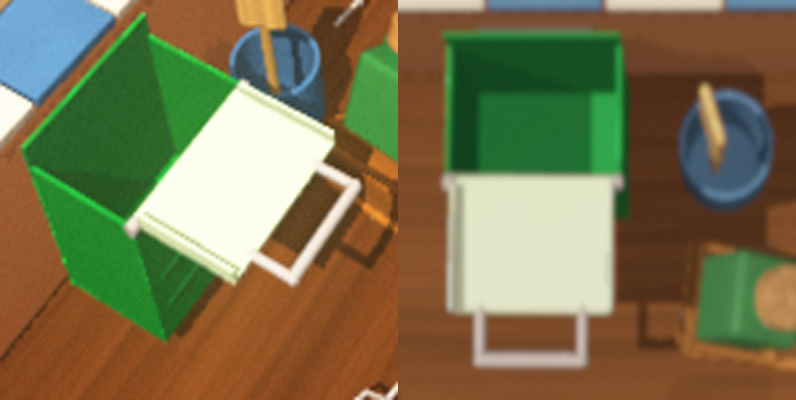

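```bash
cat > fit.py <<'E'
from h import *
from scipy.optimize import minimize
S=cap("side");T=cap("top")
def seg(d,x0,y0,x1,y1):
    h=cv2.cvtColor(d["frame"],cv2.COLOR_RGB2HSV);m=((h[...,0]>=6)&(h[...,0]<=22)&(h[...,1]>210)&(h[...,2]>175)).astype(np.uint8)
    k=np.zeros_like(m);k[y0:y1,x0:x1]=1;m*=k
    n,l,st,_=cv2.connectedComponentsWithStats(m);i=1+st[1:,4].argmax();m=(l==i).astype(np.uint8)
    c,_=cv2.findContours(m,cv2.RETR_EXTERNAL,cv2.CHAIN_APPROX_NONE);o=np.zeros_like(m);cv2.fillPoly(o,[cv2.convexHull(max(c,key=len))],1);return o.astype(float),m
ms,_=seg(S,300,115,340,155);mt,_=seg(T,380,170,425,215)
print(ms.sum(),mt.sum())
def ax(p):
    t,a=p;return np.array([np.sin(t)*np.cos(a),np.sin(t)*np.sin(a),np.cos(t)])
th=np.linspace(0,2*np.pi,60)
def sil(d,X,z,box,k=8):
    u=np.cross(z,[1,0,0]);u/=np.linalg.norm(u);v=np.cross(z,u)
    c=[X+s*17*z+30*(np.cos(t)*u+np.sin(t)*v) for s in(-1,1) for t in th]
    p=np.array([proj(d,q) for q in c]);x0,y0,x1,y1=box
    h=cv2.convexHull(((p-[x0-.5,y0-.5])*k*16).round().astype(np.int32))
    o=np.zeros(((y1-y0)*k,(x1-x0)*k),np.uint8);cv2.fillPoly(o,[h],255,shift=4)
    return cv2.resize(o,(x1-x0,y1-y0),interpolation=cv2.INTER_AREA)/255.
bs=(295,110,345,160);bt=(375,165,430,220)
def cost(p):
    X=p[:3]*10;z=ax([np.radians(28),p[3]]);e=0
    for d,m,b in((S,ms,bs),(T,mt,bt)): e+=np.abs(sil(d,X,z,b)-m[b[1]:b[3],b[0]:b[2]]).sum()
    return e
if __name__=="__main__":
  best=None
  for a in(-1.9,-1.7,-1.5):
    r=minimize(cost,[53.2,-34.4,16.5,a],method="Nelder-Mead",options=dict(initial_simplex=None,xatol=.005,fatol=.05,maxiter=800))
    print(r.fun,r.x)
E
python3 fit.py
python3 - <<'E'
from h import *
S=cap("side");T=cap("top")
# hand picks from zoom: side crop origin(120,160) scale 398/150 , 400/130 ; top origin (180,85)
s=lambda x,y:(120+x*150/398-.4,160+y*130/400-.4); t=lambda x,y:(180+x*150/398-.4,85+y*130/400-.4)
for n,a,b in(("bar left end",s(292,279),t(480,0) if 0 else t(480-398,359)),("bar right",s(356,186),t(581-398,359)),
 ("lip front left",s(238,278),t(449-398,311)),("board front right",s(333,133),t(612-398,311)),
 ("hinge left pin",s(132,226),t(450-398,183)),("hinge right",s(240,84),t(618-398,183))):
    X=tri(S,a,T,b);print(n,np.round(a),np.round(b),X.round(1),(proj(S,X)-a).round(1),(proj(T,X)-b).round(1))
for c in("top","side"):
  d={"top":T,"side":S}[c]
  for th in("mixer","jar_stand"):print(c,th,[(np.round(r["position"]),r["conf"]) for r in manip.spot_point(c,th)])
E
```

```text
296.0 423.0
93.85098039215686 [ 53.15893414 -33.68464947  16.75752056  -1.91290683]
90.93725490196078 [ 53.1078614  -33.53605267  16.94497394  -1.77381477]
100.41960784313724 [ 53.072404   -33.51430872  16.94772908  -1.55523381]
bar left end [230. 250.] [211. 201.] [503.6 186.5 194.8] [-0.3 -0. ] [0.1 0.2]
bar right [254. 220.] [249. 201.] [503.1  83.  197.4] [-0.7 -0.1] [0.3 0.5]
lip front left [209. 250.] [199. 186.] [543.  215.8 204.8] [-1.2 -0.1] [0.5 0.9]
board front right [245. 203.] [260. 186.] [546.1  52.3 207.1] [0.2 0. ] [-0.1 -0.1]
hinge left pin [169. 233.] [199. 144.] [659.7 219.9 196.5] [0. 0.] [-0. -0.]
hinge right [210. 187.] [263. 144.] [660.3  48.1 200.8] [0.6 0.1] [-0.3 -0.4]
top mixer [(array([451., 203.]), 0.93)]
top jar_stand [(array([309., 188.]), 0.65)]
side mixer [(array([344., 140.]), 0.69)]
side jar_stand [(array([269., 213.]), 0.75), (array([135., 358.]), 0.46)]
```

Run:
```python
import fit
from fit import *
out=[]
for X,a in(((531.1,-335.4,169.4),-1.77),):
  for d,m,b in((S,ms,bs),(T,mt,bt)):
    k=8
    im=d["frame"][b[1]:b[3],b[0]:b[2],::-1];im=cv2.resize(im,(400,400),interpolation=cv2.INTER_CUBIC)
    for M,c in((m[b[1]:b[3],b[0]:b[2]],(255,0,0)),(sil(d,np.array(X),ax([np.radians(28),a]),b),(0,255,0))):
      M=cv2.resize((M>.5).astype(np.uint8),(400,400),interpolation=cv2.INTER_NEAREST);cs,_=cv2.findContours(M,0,1);cv2.drawContours(im,cs,-1,c,1)
    out.append(im)
cv2.imwrite("pics/ov.png",np.hstack(out))
```

```text
297.0 423.0
```

View pics/ov.png

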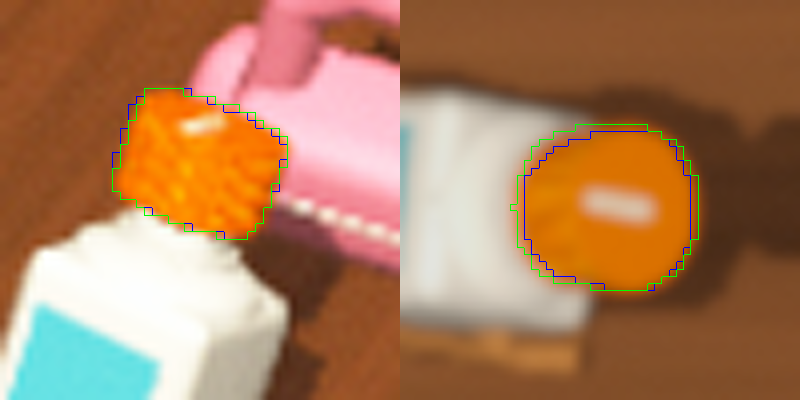

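The fit is good: cap middle at about (531, −335.5, 169.4), leaning 28° towards azimuth −101°. The hinge is at x≈660, z≈198, and the bar is at (503.5, 134.5, 196).

The tool stays vertical, so I will start the jaws about 37° clockwise of the direction across the lean and turn through it. First I move above the cap.

```bash
cat > pl.py <<'E'
# usage: pl.py rec dx dy dz roll | pl.py to x y z az ; tracks commanded pose (jaw azimuth az deg)
import json,sys,os,numpy as np
f="cmd.json"
c=json.load(open(f)) if os.path.exists(f) else dict(p=[204.473,-643.262,239.302],az=107.64)
def R(az):
    a=np.radians(az);y=np.array([np.cos(a),np.sin(a),0]);z=np.array([0,0,-1.]);return np.column_stack([np.cross(y,z),y,z])
v=[float(x) for x in sys.argv[2:]]
if sys.argv[1]=="rec":
    c["p"]=(np.array(c["p"])+R(c["az"])@(np.array(v[:3])*50)).tolist();c["az"]-=v[3]*5;json.dump(c,open(f,"w"))
elif sys.argv[1]=="to":
    d=R(c["az"]).T@(np.array(v[:3])-c["p"])/50;print("delta",d.round(3),"roll",round((c["az"]-v[3])/5,3))
print(np.round(c["p"],1),round(c["az"],2))
E
python3 pl.py to 531 -335.5 270 131.6
```

```text
delta [-8.089  3.887 -0.614] roll -4.792
[ 204.5 -643.3  239.3] 107.64
```

Emit:
arm_command(delta_pos=[[-0.3,0.1,-0.6],[-1.2,0.5,-0.61],[-2.1,1.0,-0.61],[-3.0,1.4,-0.61],[-3.9,1.8,-0.61],[-4.8,2.3,-0.61],[-5.7,2.7,-0.61],[-6.5,3.1,-0.61]], roll=[0,-0.8,-1.6,-2.4,-3.2,-4.0,-4.4,-4.8])

```text
time_s: 3.1
tcp_pos: [468.8, -395.3, 270.2]
tool_rot: [[-0.746, -0.666, 0.001], [-0.666, 0.746, -0.0], [-0.0, -0.001, -1.0]]
ft_force: [0.4, 0.1, -0.1]
grip_width: 85.5
```

```bash
python3 pl.py rec -6.5 3.1 -0.61 -4.8; python3 pl.py to 531 -335.5 270 131.6; python3 -c "
from bench import manip
s=manip.state();print(s['time_s'],s['tcp_pos'].round(1),s['tool_rot'][:,1].round(3),s['joints'].round(1))"
```

```text
[ 467.2 -397.1  269.8] 131.64
delta [-1.771  0.073 -0.004] roll 0.008
[ 467.2 -397.1  269.8] 131.64
3.1 [ 468.8 -395.3  270.2] [-0.666  0.746 -0.001] [-21.9  13.7  -4.9   0.  -71.4 -26.3]
```

Emit:
arm_command(delta_pos=[[-0.6,0.02,0],[-1.2,0.05,0],[-1.77,0.07,0],[-1.77,0.07,0],[-1.77,0.07,0],[-1.77,0.07,0],[-1.77,0.07,0],[-1.77,0.07,0]], roll=[0,0,0,0,0,0,0,0])

```text
time_s: 3.9
tcp_pos: [530.5, -336.3, 270.0]
tool_rot: [[-0.748, -0.664, 0.0], [-0.664, 0.748, -0.0], [-0.0, -0.0, -1.0]]
ft_force: [0.4, 0.7, 0.3]
grip_width: 85.5
```

```bash
python3 pl.py rec -1.77 0.07 0 0
python3 - <<'E'
from h import *
s=manip.state();print(s['time_s'],s['tcp_pos'].round(1),s['tool_rot'].round(3).tolist(),s['joints'].round(1))
S=cap("side","s1");T=cap("top","t1")
for d,n in((S,"s1z"),):
    p=proj(d,s["tcp_pos"]);print(p)
    x0,y0=270,60
    im=cv2.resize(d["frame"][y0:y0+110,x0:x0+110,::-1],(700,600)[:1]*2 and (600,600),interpolation=cv2.INTER_CUBIC)
    for dz,c in((0,(0,0,255)),(-8,(0,255,0)),(5,(255,0,0))):
        q=(proj(d,s["tcp_pos"]+[0,0,dz])-[x0,y0])*600/110;cv2.circle(im,tuple(q.astype(int)),4,c,-1)
        for sg in(-1,1):
            q=(proj(d,s["tcp_pos"]+[0,0,dz]+sg*43*s["tool_rot"][:,1])-[x0,y0])*600/110;cv2.circle(im,tuple(q.astype(int)),3,c,-1)
    cv2.imwrite("pics/"+n+".png",im)
E
```

```text
[ 531.  -335.6  269.8] 131.64
3.9 [ 530.5 -336.3  270. ] [[-0.748, -0.664, 0.0], [-0.664, 0.748, -0.0], [-0.0, -0.0, -1.0]] [-14.6  15.2  -2.9   0.  -71.9 -33.8]
[321.72143299 103.07284395]
```

View pics/s1z.png

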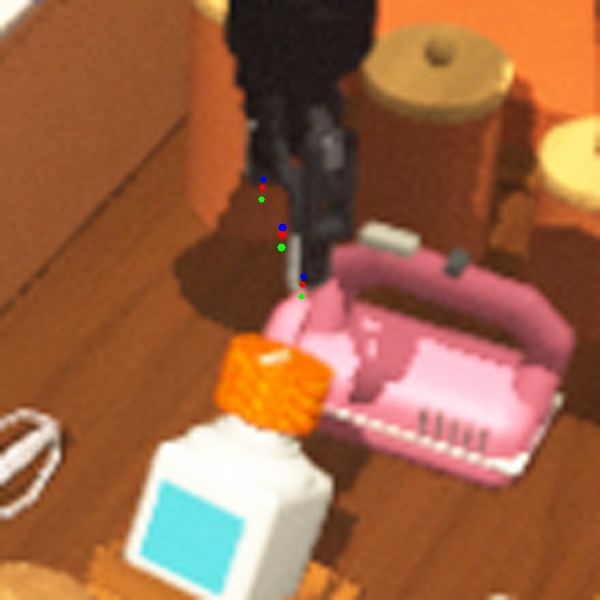

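Emit:
arm_command(delta_pos=[[0,0,0.5],[0,0,1.0],[0,0,1.4],[0,0,1.7],[0,0,1.95],[0,0,2.15],[0,0,2.22],[0,0,2.22]], roll=[0,0,0,0,0,0,0,0])

```text
time_s: 4.8
tcp_pos: [531.0, -335.7, 158.6]
tool_rot: [[-0.747, -0.664, -0.0], [-0.664, 0.747, 0.0], [0.0, 0.0, -1.0]]
ft_force: [-0.8, 0.4, 0.7]
grip_width: 85.5
```

```bash
python3 pl.py rec 0 0 2.22 0
python3 - <<'E'
from h import *
s=manip.state();print(s['time_s'],s['tcp_pos'].round(1),s['ft_force'].round(1))
S=cap("side");T=cap("top")
a=cv2.resize(S["frame"][80:180,270:370,::-1],(400,400),interpolation=cv2.INTER_CUBIC);b=cv2.resize(T["frame"][145:245,350:450,::-1],(400,400),interpolation=cv2.INTER_CUBIC)
cv2.imwrite("pics/d2.png",np.hstack([a,b]))
E
```

```text
[ 531.  -335.6  158.8] 131.64
4.8 [ 531.  -335.7  158.6] [-0.8  0.4  0.7]
```

View pics/d2.png

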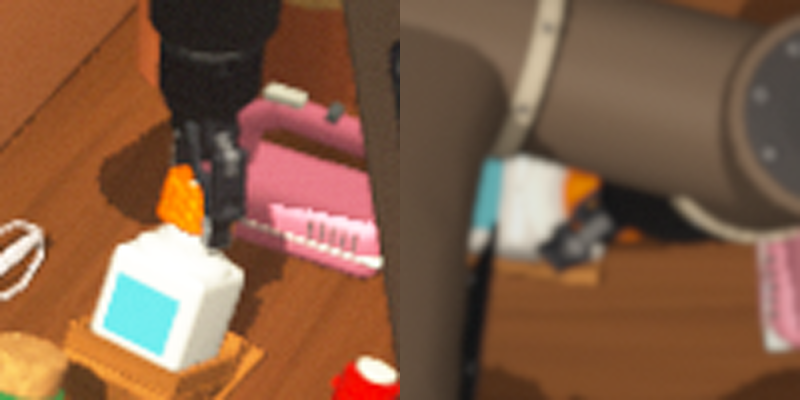

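Side view: the near finger stands beside the cap, about (324,140) in full-frame pixels, with its tip above the shoulder and no contact force. Now I close.

Emit:
arm_command(delta_pos=[[0,0,0],[0,0,0],[0,0,0],[0,0,0],[0,0,0],[0,0,0],[0,0,0],[0,0,0]], roll=[0,0,0,0,0,0,0,0], grip=255)

```text
time_s: 5.7
tcp_pos: [530.9, -335.8, 160.2]
tool_rot: [[-0.747, -0.665, 0.001], [-0.665, 0.747, -0.001], [-0.0, -0.001, -1.0]]
ft_force: [-2.2, 2.2, 5.9]
grip_width: 63.3
```

```bash
python3 pl.py to 531.8 -331.9 151.7 131.64
```

```text
delta [-0.061  0.046  0.142] roll 0.0
[ 531.  -335.6  158.8] 131.64
```

Emit:
arm_command(delta_pos=[[-0.015,0.011,0.035],[-0.03,0.023,0.07],[-0.045,0.035,0.105],[-0.06,0.046,0.14],[-0.06,0.046,0.14],[-0.06,0.046,0.14],[-0.06,0.046,0.14],[-0.06,0.046,0.14]], roll=[0,0,0,0,0,0,0,0])

```text
time_s: 6.5
tcp_pos: [531.6, -333.3, 154.9]
tool_rot: [[-0.747, -0.665, 0.001], [-0.665, 0.747, -0.003], [0.001, -0.003, -1.0]]
ft_force: [-8.2, -1.6, 15.7]
grip_width: 63.2
```

```bash
python3 pl.py rec -0.06 0.046 0.14 0
```

```text
[ 531.7 -331.9  151.8] 131.64
```

Pressed about 5.9 mm at about 15 N along the axis. Now I turn anticlockwise, keeping it pressed.

Emit:
arm_command(delta_pos=[[-0.005,0.004,0.02],[-0.005,0.004,0.02],[-0.005,0.004,0.02],[-0.005,0.004,0.02],[-0.005,0.004,0.02],[-0.005,0.004,0.02],[-0.005,0.004,0.02],[-0.005,0.004,0.02]], roll=[-0.4,-1.2,-2.0,-2.8,-3.6,-4.4,-5.2,-6.0])

```text
time_s: 7.3
tcp_pos: [533.9, -332.5, 154.6]
tool_rot: [[-0.313, -0.95, 0.006], [-0.95, 0.313, -0.002], [0.0, -0.007, -1.0]]
ft_force: [-1.5, 3.7, 15.6]
grip_width: 63.1
```

```bash
python3 pl.py rec -0.005 0.004 0.02 -6
python3 - <<'E'
from h import *
s=manip.state();print(s['moment'].round(2),s['joints'].round(1))
S=cap("side");T=cap("top")
a=cv2.resize(S["frame"][80:180,270:370,::-1],(400,400),interpolation=cv2.INTER_CUBIC);b=cv2.resize(T["frame"][145:245,350:450,::-1],(400,400),interpolation=cv2.INTER_CUBIC)
cv2.imwrite("pics/d3.png",np.hstack([a,b]))
E
```

```text
[ 531.8 -331.6  150.8] 161.64
[ 1.33  0.03 -0.83] [-14.1  19.7 -12.2   0.1 -57.7  -4.1]
```

View pics/d3.png

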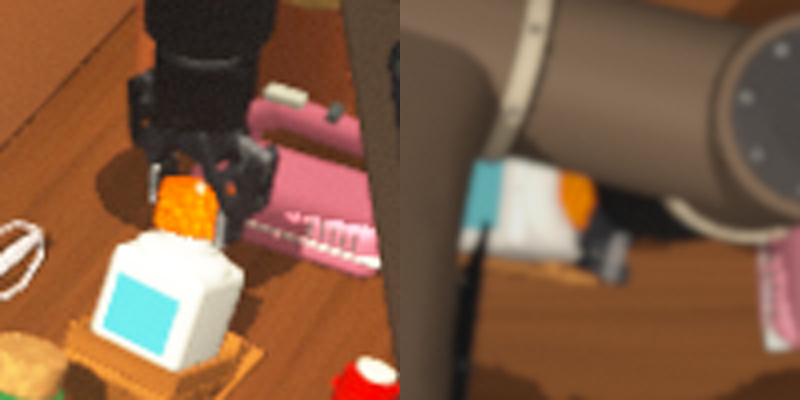

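Emit:
arm_command(delta_pos=[[-0.02,0,0.035],[-0.02,0,0.035],[-0.02,0,0.035],[-0.02,0,0.035],[-0.02,0,0.035],[-0.02,0,0.035],[-0.02,0,0.035],[-0.02,0,0.035]], roll=[-0.4,-1.4,-2.4,-3.4,-4.4,-5.4,-6.4,-7.4])

```text
time_s: 8.2
tcp_pos: [533.9, -330.0, 153.4]
tool_rot: [[0.324, -0.946, 0.005], [-0.946, -0.324, -0.001], [0.003, -0.005, -1.0]]
ft_force: [-4.1, 12.0, 24.3]
grip_width: 60.7
```

```bash
python3 pl.py rec -0.02 0 0.035 -7.4
python3 - <<'E'
from h import *
s=manip.state();print(s['moment'].round(2),s['joints'].round(1))
S=cap("side");T=cap("top")
a=cv2.resize(S["frame"][80:180,270:370,::-1],(400,400),interpolation=cv2.INTER_CUBIC);b=cv2.resize(T["frame"][145:245,350:450,::-1],(400,400),interpolation=cv2.INTER_CUBIC)
cv2.imwrite("pics/d4.png",np.hstack([a,b]))
E
```

```text
[ 532.1 -330.7  149.1] 198.64
[ 4.53  1.43 -0.26] [-13.9  19.7 -12.4  -0.  -57.6  32.9]
```

View pics/d4.png

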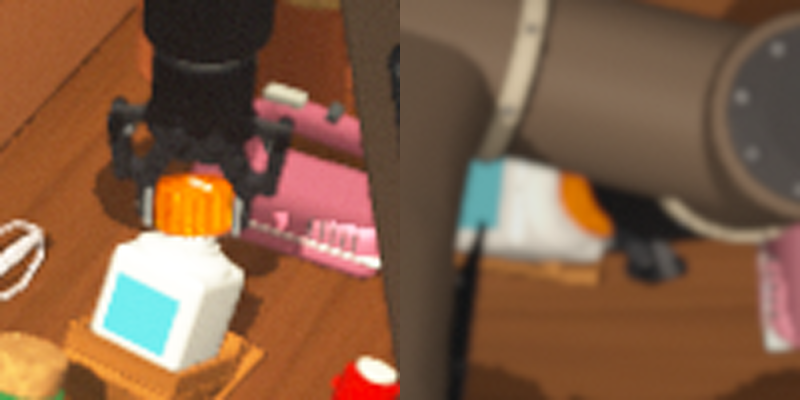

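Run:
```python
from h import *
s=manip.state();print(s['ft_force'].round(1),s['tcp_pos'].round(1))
S=cap("side")
a=cv2.resize(S["frame"][105:165,290:350,::-1],(600,600),interpolation=cv2.INTER_CUBIC)
cv2.imwrite("pics/d5.png",a)
```

```text
[-5.  11.8 23.3] [ 533.8 -330.2  153.5]
```

View pics/d5.png

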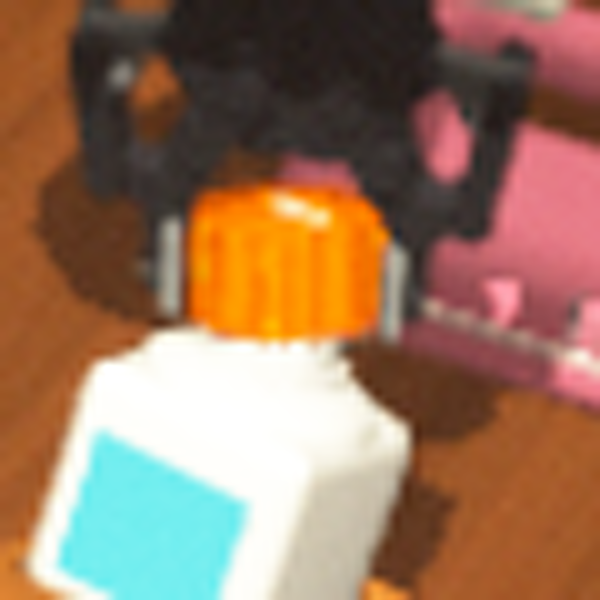

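The pads now sit flush at 60.7 mm, and the cap seems to have straightened in the grip, which suggests it is off its catch. I turn a little further while seated and ease the pressure, then check the forces.

Emit:
arm_command(delta_pos=[[0,0,0],[0,0,0],[0.01,0.005,-0.02],[0.02,0.01,-0.05],[0.02,0.01,-0.05],[0.02,0.01,-0.05],[0.02,0.01,-0.05],[0.02,0.01,-0.05]], roll=[-0.8,-1.6,-1.6,-1.6,-1.6,-1.6,-1.6,-1.6])

```text
time_s: 9.15
tcp_pos: [534.0, -330.4, 155.0]
tool_rot: [[0.449, -0.893, 0.005], [-0.893, -0.449, 0.0], [0.002, -0.005, -1.0]]
ft_force: [-2.4, 13.9, 18.5]
grip_width: 60.7
```

```bash
python3 pl.py rec 0.02 0.01 -0.05 -1.6
python3 - <<'E'
from h import *
s=manip.state();print(s['moment'].round(2),s['joints'].round(1))
S=cap("side")
a=cv2.resize(S["frame"][105:165,290:350,::-1],(600,600),interpolation=cv2.INTER_CUBIC)
cv2.imwrite("pics/d6.png",a)
E
python3 pl.py to 529.2 -346.0 181.4 206.6
```

```text
[ 532.  -331.8  151.6] 206.64
[ 4.92  0.48 -0.1 ] [-14.   19.7 -12.2  -0.1 -57.9  40.8]
delta [ 0.23   0.177 -0.597] roll 0.008
[ 532.  -331.8  151.6] 206.64
```

View pics/d6.png

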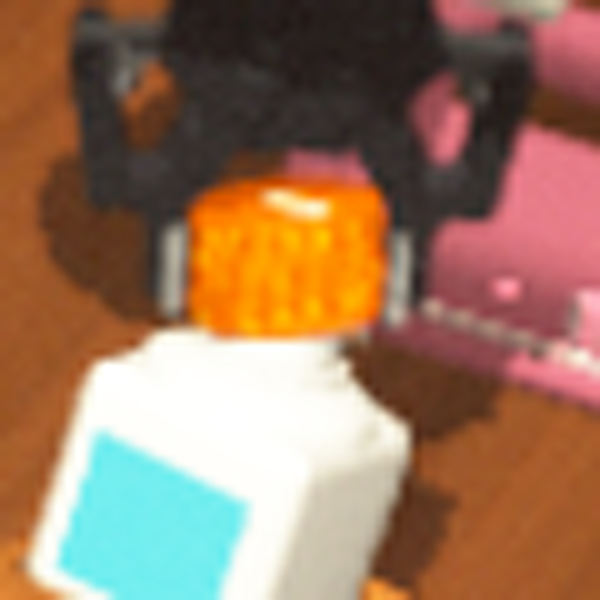

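The rib is clearly rotated: it now runs nearly level in the image, at (316,125)–(323,126), where before it rose to the right. The cap is flush in the pads. I lift it straight off along the tub axis.

Emit:
arm_command(delta_pos=[[0.02,0.016,-0.05],[0.06,0.045,-0.15],[0.1,0.075,-0.25],[0.14,0.105,-0.36],[0.18,0.135,-0.47],[0.23,0.175,-0.6],[0.28,0.21,-0.72],[0.3,0.225,-0.77]], roll=[0,0,0,0,0,0,0,0])

```text
time_s: 10.0
tcp_pos: [528.7, -350.6, 190.9]
tool_rot: [[0.448, -0.894, 0.001], [-0.894, -0.448, -0.0], [0.001, -0.0, -1.0]]
ft_force: [0.2, -0.5, 0.5]
grip_width: 60.6
```

```bash
python3 pl.py rec 0.3 0.225 -0.77 0
python3 - <<'E'
from h import *
s=manip.state();print(s['time_s'],s['ft_force'].round(1),s['moment'].round(2),s['joints'].round(1))
S=cap("side")
a=cv2.resize(S["frame"][80:180,270:370,::-1],(600,600),interpolation=cv2.INTER_CUBIC)
cv2.imwrite("pics/d7.png",a)
E
```

```text
[ 528.6 -350.2  190.1] 206.64
10.0 [ 0.2 -0.5  0.5] [-0.03  0.03  0.03] [-15.9  18.7  -8.6   0.  -62.7  42.6]
```

View pics/d7.png

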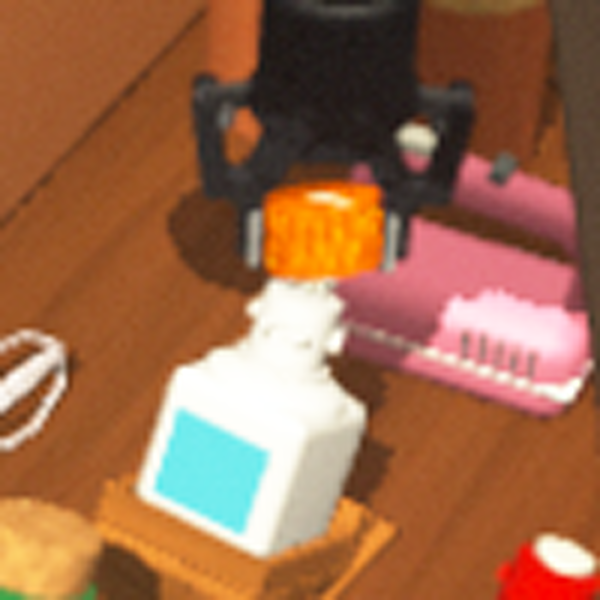

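The cap is off and held flush, with no wrist force. Now I lift and carry it to the flap.

```bash
python3 pl.py to 522 -375 280 206.64
```

```text
delta [ 0.383  0.341 -1.799] roll 0.0
[ 528.6 -350.2  190.1] 206.64
```

Emit:
arm_command(delta_pos=[[0.05,0.04,-0.12],[0.15,0.116,-0.354],[0.15,0.116,-0.7],[0.15,0.116,-1.2],[0.15,0.116,-1.7],[0.15,0.116,-2.1],[0.15,0.116,-2.3],[0.15,0.116,-2.3]], roll=[0,0,0,0,0,0,0,0])

```text
time_s: 10.85
tcp_pos: [527.2, -360.1, 306.9]
tool_rot: [[0.448, -0.894, 0.003], [-0.894, -0.448, -0.001], [0.002, -0.002, -1.0]]
ft_force: [0.1, 1.1, -0.9]
grip_width: 60.8
```

```bash
python3 pl.py rec 0.15 0.116 -2.3 0;python3 pl.py to 600 130 305 180
```

```text
[ 526.8 -359.5  305.1] 206.64
delta [-8.095e+00 -5.698e+00  1.000e-03] roll 5.328
[ 526.8 -359.5  305.1] 206.64
```

Emit:
arm_command(delta_pos=[[-0.2,-0.14,0],[-0.65,-0.46,0],[-1.2,-0.85,0],[-1.8,-1.27,0],[-2.4,-1.69,0],[-3.0,-2.11,0],[-3.6,-2.53,0],[-4.2,-2.96,0]], roll=[0.2,0.8,1.5,2.2,2.9,3.6,4.4,5.33])

```text
time_s: 11.65
tcp_pos: [564.4, -104.1, 303.8]
tool_rot: [[-0.003, -1.0, -0.002], [-1.0, 0.003, 0.0], [-0.0, 0.002, -1.0]]
ft_force: [-0.3, -0.9, -0.2]
grip_width: 60.7
```

```bash
python3 pl.py rec -4.2 -2.96 0 5.33;python3 pl.py to 600 130 305 180
```

```text
[ 564.9 -105.5  305.1] 179.99
delta [-4.709e+00 -7.000e-01  1.000e-03] roll -0.002
[ 564.9 -105.5  305.1] 179.99
```

Emit:
arm_command(delta_pos=[[-0.5,-0.07,0],[-1.2,-0.18,0],[-2.0,-0.3,0],[-2.8,-0.42,0],[-3.5,-0.52,0],[-4.1,-0.61,0],[-4.5,-0.67,0],[-4.7,-0.7,0]], roll=[0,0,0,0,0,0,0,0])

```text
time_s: 12.45
tcp_pos: [599.8, 130.8, 303.7]
tool_rot: [[0.001, -1.0, -0.002], [-1.0, -0.001, -0.001], [0.001, 0.002, -1.0]]
ft_force: [-0.5, -0.3, -0.2]
grip_width: 60.8
```

Emit:
arm_command(delta_pos=[[0,0,0.3],[0,0,0.7],[0,0,1.1],[0,0,1.3],[0,0,1.4],[0,0,1.5],[0,0,1.5],[0,0,1.5]], roll=[0,0,0,0,0,0,0,0])

```text
time_s: 13.25
tcp_pos: [600.4, 129.5, 230.7]
tool_rot: [[-0.0, -1.0, 0.001], [-1.0, 0.0, 0.0], [-0.0, -0.001, -1.0]]
ft_force: [1.0, -0.2, -0.1]
grip_width: 60.3
```

```bash
python3 pl.py rec -4.7 -0.7 0 0;python3 pl.py rec 0 0 1.5 0
python3 - <<'E'
from h import *
s=manip.state();print(s['time_s'],s['ft_force'].round(1),s['tcp_pos'].round(1),s['joints'].round(1))
S=cap("side","s8");T=cap("top","t8")
a=cv2.resize(S["frame"][160:280,150:270,::-1],(400,400),interpolation=cv2.INTER_CUBIC);b=cv2.resize(T["frame"][90:210,170:290,::-1],(400,400),interpolation=cv2.INTER_CUBIC)
cv2.imwrite("pics/d8.png",np.hstack([a,b]))
E
```

```text
[600.  129.5 305.1] 179.99
[600.  129.5 230.1] 179.99
13.25 [ 1.  -0.2 -0.1] [600.4 129.5 230.7] [ 30.4  15.2  -8.2   0.  -66.6 -30.4]
```

View pics/d8.png

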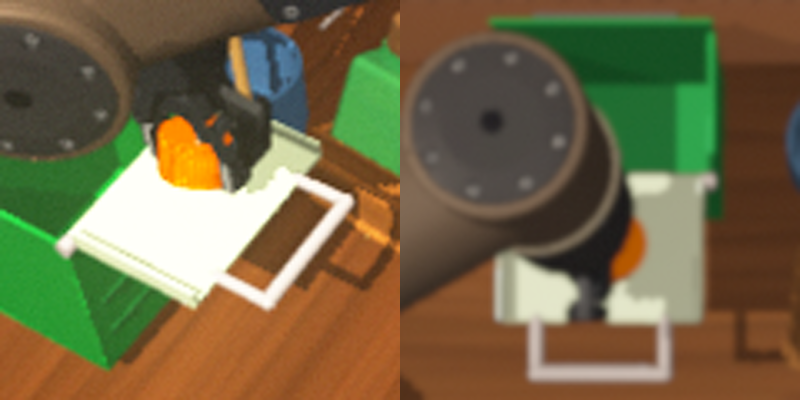

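The cap hangs over the flap's middle, tilted with its lower rim to the right. I descend carefully until it touches.

Emit:
arm_command(delta_pos=[[0,0,0.05],[0,0,0.1],[0,0,0.14],[0,0,0.17],[0,0,0.2],[0,0,0.2],[0,0,0.2],[0,0,0.2]], roll=[0,0,0,0,0,0,0,0])

```text
time_s: 14.15
tcp_pos: [600.1, 129.5, 220.1]
tool_rot: [[-0.0, -1.0, 0.0], [-1.0, 0.0, 0.0], [-0.0, -0.0, -1.0]]
ft_force: [-0.6, 0.2, 0.4]
grip_width: 60.5
```

Emit:
arm_command(delta_pos=[[0,0,0.02],[0,0,0.04],[0,0,0.06],[0,0,0.08],[0,0,0.1],[0,0,0.1],[0,0,0.1],[0,0,0.1]], roll=[0,0,0,0,0,0,0,0])

```text
time_s: 14.95
tcp_pos: [600.1, 129.5, 215.1]
tool_rot: [[-0.0, -1.0, 0.0], [-1.0, 0.0, 0.0], [-0.0, -0.0, -1.0]]
ft_force: [-0.6, -0.1, -0.4]
grip_width: 60.7
```

```bash
python3 pl.py rec 0 0 0.3 0
python3 - <<'E'
from h import *
s=manip.state();print(s['time_s'],s['ft_force'].round(1),s['tcp_pos'].round(1))
S=cap("side","s9")
a=cv2.resize(S["frame"][180:240,170:250,::-1],(800,600),interpolation=cv2.INTER_CUBIC)
cv2.imwrite("pics/d9.png",a)
E
```

```text
[600.  129.5 215.1] 179.99
14.95 [-0.6 -0.1 -0.4] [600.1 129.5 215.1]
```

View pics/d9.png

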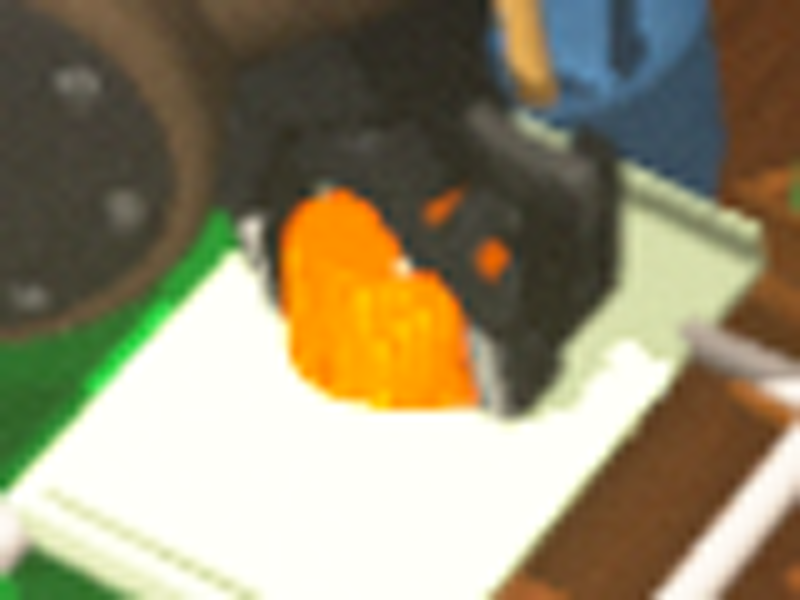

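Emit:
arm_command(delta_pos=[[0,0,0.02],[0,0,0.04],[0,0,0.06],[0,0,0.08],[0,0,0.1],[0,0,0.1],[0,0,0.1],[0,0,0.1]], roll=[0,0,0,0,0,0,0,0])

```text
time_s: 15.8
tcp_pos: [601.5, 130.2, 212.1]
tool_rot: [[0.001, -1.0, 0.004], [-1.0, -0.001, 0.001], [-0.001, -0.004, -1.0]]
ft_force: [-0.9, 2.8, 9.1]
grip_width: 60.6
```

Contact at 9 N. I ease up slightly and open.

Emit:
arm_command(delta_pos=[[0,0,-0.05],[0,0,-0.05],[0,0,-0.05],[0,0,-0.05],[0,0,-0.05],[0,0,-0.05],[0,0,-0.05],[0,0,-0.05]], roll=[0,0,0,0,0,0,0,0])

```text
time_s: 16.6
tcp_pos: [600.2, 129.6, 212.7]
tool_rot: [[-0.0, -1.0, 0.0], [-1.0, 0.0, 0.0], [-0.0, -0.0, -1.0]]
ft_force: [0.8, 1.5, 4.8]
grip_width: 60.6
```

Emit:
arm_command(delta_pos=[[0,0,0],[0,0,0],[0,0,0],[0,0,0],[0,0,0],[0,0,0],[0,0,0],[0,0,0]], roll=[0,0,0,0,0,0,0,0], grip=0)

```text
time_s: 17.4
tcp_pos: [600.0, 129.5, 212.5]
tool_rot: [[-0.0, -1.0, -0.0], [-1.0, 0.0, -0.0], [0.0, 0.0, -1.0]]
ft_force: [-0.4, -0.6, -0.2]
grip_width: 85.3
```

Emit:
arm_command(delta_pos=[[0,0,-0.1],[0,0,-0.3],[0,0,-0.6],[0,0,-1.0],[0,0,-1.4],[0,0,-1.8],[0,0,-2.0],[0,0,-2.0]], roll=[0,0,0,0,0,0,0,0])

```text
time_s: 18.2
tcp_pos: [600.7, 129.7, 314.6]
tool_rot: [[-0.0, -1.0, 0.003], [-1.0, 0.0, 0.001], [-0.001, -0.003, -1.0]]
ft_force: [0.5, -0.3, 0.1]
grip_width: 85.7
```

```bash
python3 pl.py rec 0 0 0.05 0;python3 pl.py rec 0 0 -2 0;  python3 - <<'E'
from h import *
s=manip.state();print(s['time_s'],s['ft_force'].round(1),s['tcp_pos'].round(1))
S=cap("side","s10");T=cap("top")
a=cv2.resize(S["frame"][160:280,150:270,::-1],(400,400),interpolation=cv2.INTER_CUBIC);b=cv2.resize(T["frame"][90:210,170:290,::-1],(400,400),interpolation=cv2.INTER_CUBIC)
cv2.imwrite("pics/d10.png",np.hstack([a,b]))
for c in("side","top"):print([(r["position"].round(1) if hasattr(r["position"],"round") else r["position"],r["conf"]) for r in manip.spot_point(c,"cap_mid")])
E
```

```text
[600.  129.5 212.6] 179.99
[600.  129.5 312.6] 179.99
18.2 [ 0.5 -0.3  0.1] [600.7 129.7 314.6]
[([209.5, 213.8], 0.97), ([320.7, 131.0], 0.65)]
[([233.9, 169.2], 0.74)]
```

View pics/d10.png

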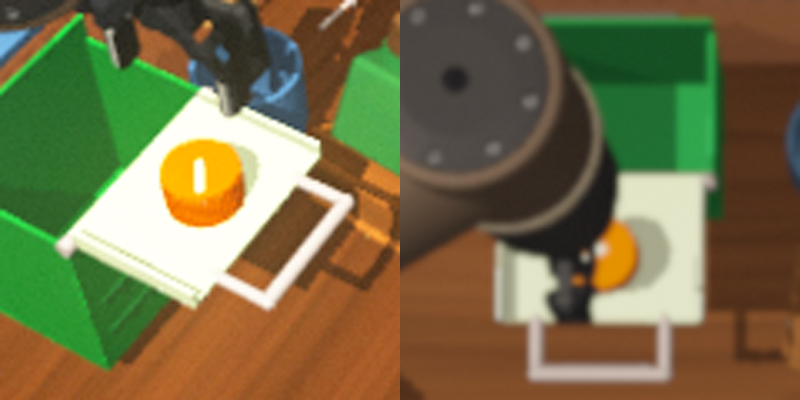

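The cap stands flat on the flap, centred at about (209,213) in the side view. Now I go above the bar with partly closed fingers.

Emit:
arm_command(delta_pos=[[-0.01,0.3,0],[-0.05,0.8,0],[-0.1,1.3,0],[-0.1,1.7,0],[-0.1,1.93,0.4],[-0.1,1.93,0.9],[-0.1,1.93,1.2],[-0.1,1.93,1.2]], roll=[0,0,0,0,0,0,0,0], grip=160)

```text
time_s: 19.2
tcp_pos: [501.9, 133.8, 249.8]
tool_rot: [[-0.0, -1.0, -0.005], [-1.0, 0.0, -0.002], [0.002, 0.005, -1.0]]
ft_force: [0.2, 1.0, -1.0]
grip_width: 31.8
```

```bash
python3 pl.py rec -0.1 1.93 1.2 0;  python3 - <<'E'
from h import *
s=manip.state();print(s['time_s'],s['ft_force'].round(1),s['tcp_pos'].round(1),s['grip_width'])
S=cap("side","s11");T=cap("top")
a=cv2.resize(S["frame"][160:280,150:270,::-1],(400,400),interpolation=cv2.INTER_CUBIC);b=cv2.resize(T["frame"][90:210,170:290,::-1],(400,400),interpolation=cv2.INTER_CUBIC)
for X,c in(((503.5,134.5,196),(0,0,255)),(s["tcp_pos"]-[0,0,8],(255,0,0))):
  for im,d,o in((a,S,(150,160)),(b,T,(170,90))):
    cv2.circle(im,tuple(((proj(d,np.array(X))-o)*400/120).astype(int)),3,c,-1)
cv2.imwrite("pics/d11.png",np.hstack([a,b]))
E
```

```text
[503.5 134.5 252.6] 179.99
19.2 [ 0.2  1.  -1. ] [501.9 133.8 249.8] 31.76715975745558
```

View pics/d11.png

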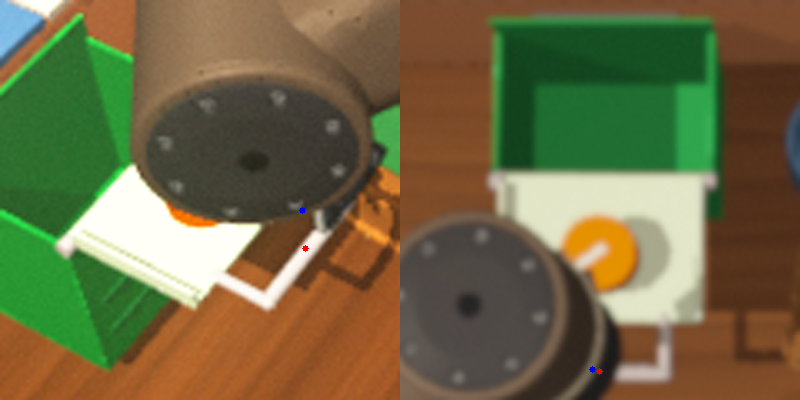

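The bar estimate lies on the bar in both views, and the cap is at top (230,166). Now I descend and pinch.

Emit:
arm_command(delta_pos=[[0,0,0.2],[0,0,0.45],[0,0,0.7],[0,0,0.95],[0,0,1.15],[0,0,1.3],[0,0,1.35],[0,0,1.35]], roll=[0,0,0,0,0,0,0,0])

```text
time_s: 20.1
tcp_pos: [503.5, 134.5, 184.7]
tool_rot: [[-0.0, -1.0, -0.0], [-1.0, 0.0, -0.0], [0.0, 0.0, -1.0]]
ft_force: [0.3, 0.3, -1.1]
grip_width: 31.7
```

Emit:
arm_command(delta_pos=[[0,0,0],[0,0,0],[0,0,0],[0,0,0],[0,0,0],[0,0,0],[0,0,0],[0,0,0]], roll=[0,0,0,0,0,0,0,0], grip=255)

```text
time_s: 20.9
tcp_pos: [504.1, 134.7, 185.6]
tool_rot: [[0.0, -1.0, 0.001], [-1.0, -0.0, 0.0], [-0.0, -0.001, -1.0]]
ft_force: [1.2, -0.4, 5.5]
grip_width: 10.0
```

```bash
python3 pl.py rec 0 0 1.35 0
```

```text
[503.5 134.5 185.1] 179.99
```

The bar is gripped at 10 mm opening. I raise it along the arc, first to about 0.22 rad.

Emit:
arm_command(delta_pos=[[0,0,-0.09],[0,-0.005,-0.19],[0,-0.015,-0.31],[0,-0.026,-0.4],[0,-0.04,-0.5],[0,-0.056,-0.59],[0,-0.068,-0.65],[0,-0.076,-0.68]], roll=[0,0,0,0,0,0,0,0])

```text
time_s: 21.7
tcp_pos: [507.3, 134.7, 218.7]
tool_rot: [[-0.0, -1.0, -0.0], [-1.0, 0.0, 0.0], [-0.0, 0.0, -1.0]]
ft_force: [3.9, 1.2, -3.0]
grip_width: 10.0
```

```bash
python3 pl.py rec 0 -0.076 -0.68 0;  python3 - <<'E'
from h import *
s=manip.state();print(s['time_s'],s['ft_force'].round(1),s['tcp_pos'].round(1),s['grip_width'])
S=cap("side","s12");T=cap("top")
a=cv2.resize(S["frame"][160:280,150:270,::-1],(400,400),interpolation=cv2.INTER_CUBIC);b=cv2.resize(T["frame"][90:210,170:290,::-1],(400,400),interpolation=cv2.INTER_CUBIC)
cv2.imwrite("pics/d12.png",np.hstack([a,b]))
E
```

```text
[507.3 134.5 219.1] 179.99
21.7 [ 3.9  1.2 -3. ] [507.3 134.7 218.7] 9.951254296912687
```

View pics/d12.png

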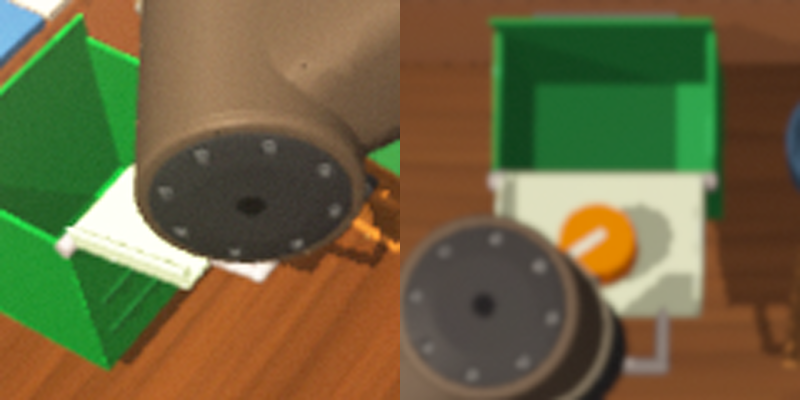

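The flap is raised (its lip has lifted in the side view) and the cap is still on it at top (229,163). I go on in small steps.

Emit:
arm_command(delta_pos=[[0,-0.015,-0.06],[0,-0.03,-0.12],[0,-0.045,-0.18],[0,-0.045,-0.18],[0,-0.045,-0.18],[0,-0.045,-0.18],[0,-0.045,-0.18],[0,-0.045,-0.18]], roll=[0,0,0,0,0,0,0,0])

```text
time_s: 22.6
tcp_pos: [509.4, 134.6, 227.9]
tool_rot: [[-0.0, -1.0, -0.0], [-1.0, 0.0, 0.0], [-0.0, 0.0, -1.0]]
ft_force: [2.5, 3.0, -5.4]
grip_width: 10.0
```

```bash
cat > look.py <<'E'
from h import *
import sys
T=cap("top");h=cv2.cvtColor(T["frame"],cv2.COLOR_RGB2HSV)
m=((h[...,0]>=6)&(h[...,0]<=24)&(h[...,1]>200)&(h[...,2]>150)); m[:85]=0;m[215:]=0;m[:,:190]=0;m[:,275:]=0
y,x=np.nonzero(m);s=manip.state();print(s['time_s'],"cap px",x.mean().round(2) if len(x) else None,y.mean().round(2) if len(y) else None,len(x),s['ft_force'].round(1),s['tcp_pos'].round(1))
if len(sys.argv)>1: cv2.imwrite("pics/"+sys.argv[1],cv2.resize(T["frame"][80:220,160:300,::-1],(500,500),interpolation=cv2.INTER_CUBIC))
E
python3 pl.py rec 0 -0.045 -0.18 0; python3 look.py
```

```text
[509.5 134.5 228.1] 179.99
22.65 cap px 230.57 161.05 264 [ 2.8  4.1 -5.7] [509.5 134.6 227.9]
```

Emit:
arm_command(delta_pos=[[0,-0.009,-0.03],[0,-0.018,-0.06],[0,-0.027,-0.09],[0,-0.027,-0.09],[0,-0.027,-0.09],[0,-0.027,-0.09],[0,-0.027,-0.09],[0,-0.027,-0.09]], roll=[0,0,0,0,0,0,0,0])

```text
time_s: 23.45
tcp_pos: [510.8, 134.5, 232.5]
tool_rot: [[-0.0, -1.0, -0.0], [-1.0, 0.0, 0.0], [-0.0, 0.0, -1.0]]
ft_force: [-1.8, 5.0, -0.0]
grip_width: 9.5
```

```bash
python3 pl.py rec 0 -0.027 -0.09 0; python3 look.py
```

```text
[510.9 134.5 232.6] 179.99
23.5 cap px 230.64 160.37 258 [-1.2  4.9 -1.1] [510.8 134.6 232.5]
```

Emit:
arm_command(delta_pos=[[0,-0.01,-0.03],[0,-0.02,-0.06],[0,-0.03,-0.09],[0,-0.03,-0.09],[0,-0.03,-0.09],[0,-0.03,-0.09],[0,-0.03,-0.09],[0,-0.03,-0.09]], roll=[0,0,0,0,0,0,0,0])

```text
time_s: 24.3
tcp_pos: [512.0, 134.6, 236.7]
tool_rot: [[-0.0, -1.0, -0.001], [-1.0, 0.0, -0.0], [0.0, 0.001, -1.0]]
ft_force: [-2.0, 4.6, -1.0]
grip_width: 9.6
```

```bash
python3 pl.py rec 0 -0.03 -0.09 0; python3 look.py t13.png
```

```text
[512.4 134.5 237.1] 179.99
24.35 cap px 230.42 159.84 261 [-3.1  5.  -2. ] [512.  134.6 236.7]
```

View pics/t13.png

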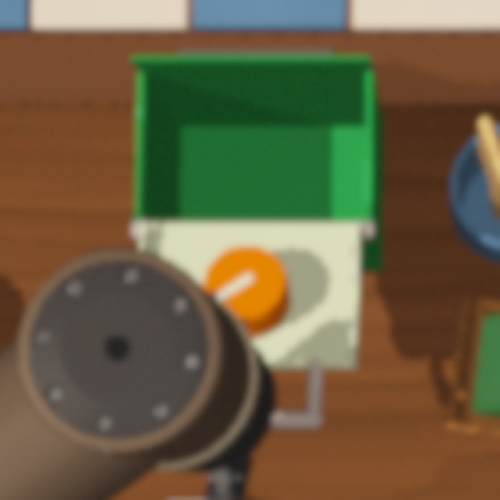

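Emit:
arm_command(delta_pos=[[0,-0.01,-0.03],[0,-0.02,-0.06],[0,-0.032,-0.09],[0,-0.032,-0.09],[0,-0.032,-0.09],[0,-0.032,-0.09],[0,-0.032,-0.09],[0,-0.032,-0.09]], roll=[0,0,0,0,0,0,0,0])

```text
time_s: 25.15
tcp_pos: [513.5, 134.5, 241.0]
tool_rot: [[-0.0, -1.0, -0.001], [-1.0, 0.0, -0.0], [0.0, 0.001, -1.0]]
ft_force: [-1.9, 5.3, -1.8]
grip_width: 10.1
```

```bash
python3 pl.py rec 0 -0.032 -0.09 0; python3 look.py
```

```text
[514.  134.5 241.6] 179.99
25.2 cap px 230.52 159.31 250 [-1.4  4.5 -2.9] [513.5 134.5 240.9]
```

Emit:
arm_command(delta_pos=[[0,-0.012,-0.03],[0,-0.024,-0.06],[0,-0.035,-0.09],[0,-0.035,-0.09],[0,-0.035,-0.09],[0,-0.035,-0.09],[0,-0.035,-0.09],[0,-0.035,-0.09]], roll=[0,0,0,0,0,0,0,0])

```text
time_s: 26.0
tcp_pos: [515.3, 134.5, 245.9]
tool_rot: [[-0.0, -1.0, -0.001], [-1.0, 0.0, -0.0], [0.0, 0.001, -1.0]]
ft_force: [-2.9, 5.0, -0.5]
grip_width: 10.3
```

```bash
python3 pl.py rec 0 -0.035 -0.09 0; python3 look.py
```

```text
[515.7 134.5 246.1] 179.99
26.05 cap px 229.78 148.82 346 [-2.9  4.9 -0.2] [515.2 134.5 245.8]
```

The cap is sliding: its row in the top view went from 159 to 149. I hold this tilt.

Emit:
arm_command(delta_pos=[[0,0,0],[0,0,0],[0,0,0],[0,0,0],[0,0,0],[0,0,0],[0,0,0],[0,0,0]], roll=[0,0,0,0,0,0,0,0])

```text
time_s: 26.85
tcp_pos: [515.3, 134.5, 245.9]
tool_rot: [[-0.0, -1.0, -0.001], [-1.0, 0.0, -0.0], [0.0, 0.001, -1.0]]
ft_force: [-3.5, 5.3, -0.3]
grip_width: 9.8
```

```bash
python3 look.py t14.png
```

```text
26.9 cap px 237.65 123.36 277 [-3.4  4.9 -0.1] [515.3 134.6 245.9]
```

View pics/t14.png

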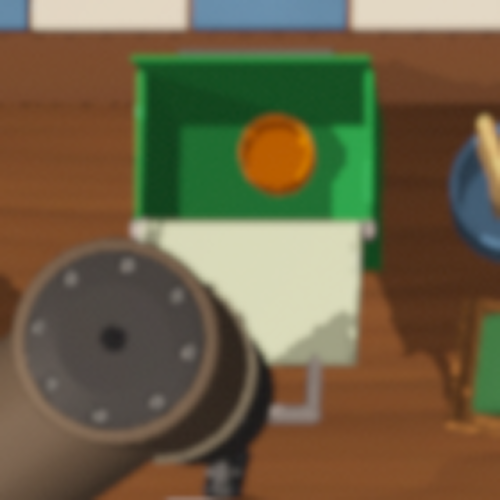

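The cap lies in the bin at top (238,123). I hold once more, then lower along the arc.

Emit:
arm_command(delta_pos=[[0,0,0],[0,0,0],[0,0,0],[0,0,0],[0,0,0],[0,0,0],[0,0,0],[0,0,0]], roll=[0,0,0,0,0,0,0,0])

```text
time_s: 27.7
tcp_pos: [515.3, 134.5, 245.9]
tool_rot: [[-0.0, -1.0, -0.001], [-1.0, 0.0, -0.0], [0.0, 0.001, -1.0]]
ft_force: [-3.1, 4.6, -0.0]
grip_width: 10.0
```

Emit:
arm_command(delta_pos=[[0,0.022,0.055],[0,0.055,0.145],[0,0.086,0.23],[0,0.115,0.32],[0,0.14,0.41],[0,0.163,0.5],[0,0.184,0.6],[0,0.184,0.6]], roll=[0,0,0,0,0,0,0,0])

```text
time_s: 28.5
tcp_pos: [506.5, 134.5, 215.5]
tool_rot: [[-0.0, -1.0, -0.0], [-1.0, 0.0, -0.0], [0.0, 0.0, -1.0]]
ft_force: [0.0, 4.3, -0.4]
grip_width: 9.8
```

Emit:
arm_command(delta_pos=[[0,0.015,0.09],[0,0.028,0.19],[0,0.039,0.28],[0,0.047,0.37],[0,0.054,0.46],[0,0.059,0.55],[0,0.061,0.61],[0,0.061,0.61]], roll=[0,0,0,0,0,0,0,0])

```text
time_s: 29.3
tcp_pos: [504.1, 134.4, 187.6]
tool_rot: [[0.001, -1.0, 0.002], [-1.0, -0.001, -0.0], [0.0, -0.002, -1.0]]
ft_force: [-3.7, 2.0, 16.6]
grip_width: 10.0
```

```bash
python3 pl.py rec 0 0.184 0.6 0;python3 pl.py rec 0 0.061 0.61 0; python3 look.py
```

```text
[506.5 134.5 216.1] 179.99
[503.5 134.5 185.6] 179.99
29.35 cap px 237.62 123.38 276 [-5.1  1.5 17.3] [504.1 134.4 187.6]
```

Emit:
arm_command(delta_pos=[[0,0,0],[0,0,0],[0,0,0],[0,0,0],[0,0,0],[0,0,0],[0,0,0],[0,0,0]], roll=[0,0,0,0,0,0,0,0], grip=160)

```text
time_s: 30.15
tcp_pos: [503.5, 134.5, 185.5]
tool_rot: [[-0.0, -1.0, -0.0], [-1.0, 0.0, -0.0], [0.0, 0.0, -1.0]]
ft_force: [0.6, 0.1, -0.2]
grip_width: 31.8
```

Emit:
arm_command(delta_pos=[[0,0,-0.2],[0,0,-0.6],[0,0,-1.1],[0,0,-1.6],[0,0,-2.1],[0,0.3,-2.6],[0,0.7,-3.0],[0,1.0,-3.0]], roll=[0,0,0,0,0,0,0,0])

```text
time_s: 30.95
tcp_pos: [453.9, 134.8, 339.3]
tool_rot: [[-0.0, -1.0, 0.005], [-1.0, 0.0, 0.003], [-0.003, -0.005, -1.0]]
ft_force: [0.8, -0.3, -0.9]
grip_width: 31.6
```

Run:
```python
from h import *
s=manip.state();print(s['time_s'],s['ft_force'].round(1),s['tcp_pos'].round(1),s['dq'].round(1))
S=cap("side","s15");T=cap("top","t15")
cv2.imwrite("pics/f15.png",cv2.resize(np.hstack([S["frame"],T["frame"]])[:,:,::-1],(800,300),interpolation=cv2.INTER_AREA))
```

```text
30.95 [ 0.8 -0.3 -0.9] [453.9 134.8 339.3] [ 12.6 -14.  -18.   -1.    2.2 -12.3]
```

View pics/f15.png

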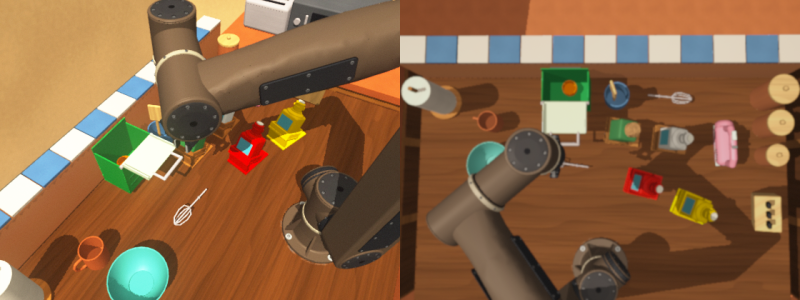

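View pics/s15.png

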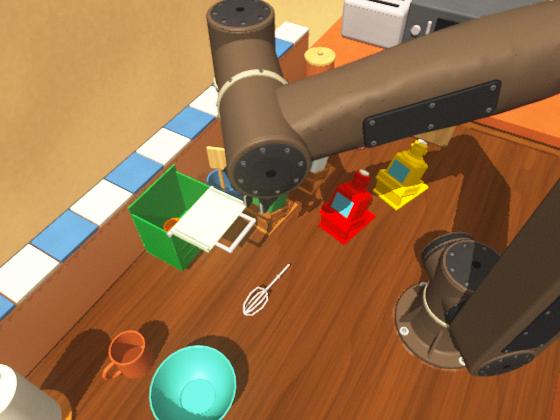

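The flap is level again: the bar corner is at about (230,250), as at the start. The cap is in the bin at side (172,226), and the bowl, mug, beaters and crock are where they were. I let the arm settle and hand in.

Emit:
arm_command(delta_pos=[[0,0,0],[0,0,0],[0,0,0],[0,0,0],[0,0,0],[0,0,0],[0,0,0],[0,0,0]], roll=[0,0,0,0,0,0,0,0])

```text
time_s: 31.85
tcp_pos: [453.6, 134.5, 335.5]
tool_rot: [[-0.0, -1.0, -0.0], [-1.0, 0.0, -0.0], [0.0, 0.0, -1.0]]
ft_force: [-1.4, 0.2, -0.2]
grip_width: 32.0
```

```bash
python3 look.py; python3 -c "
from bench import manip
print(manip.job_done())"
```

```text
31.9 cap px 237.62 123.39 276 [-0.5  0.3  0.4] [453.5 134.5 335.5]
the job is handed in; nothing more can be done
None
```

The cap is in the bin, the flap is down again and the job is handed in at about 32 s.

- **Opening:** I pressed the cap about 6 mm at about 15 N, turned it anticlockwise with a 75° roll of the vertical gripper, and lifted it off.
- **Emptying:** I stood the cap on the flap and raised the bar in small steps. The cap began to slide at about 0.40 rad. I held that tilt until it dropped in, then lowered the flap.
- **Last checks:** In the final pictures the cap lies inside the bin and does not move, and the flap is level as at the start. The wrist force is about zero, and the bowl, mug, crock and beaters look unmoved.
- **Disagreement:** The pointer rib suggested the cap had turned about 100°, though the gripper rolled only 75°. The rib was partly hidden, so the exact angle is uncertain; I inferred that the cap was off its catch while still seated because it sat flush in the pads and lifted off freely.
- **Smaller points:** The bar slipped about 2 mm in the grip as I let the flap down. The gripper read 10 mm on the 12 mm bar.

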